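Fit the keyed hub on the painting turntable

ROBOT

A 6-joint arm with a two-finger parallel gripper is mounted at the origin on the work surface. World frame = base frame: x ahead of the robot, y to its left, z up, the work surface at z = 0. Lengths are in mm, angles in rad, forces in N, time in s.
With the tool pointing down it reaches from about 275 to 750 mm from the base axis. Payload 10.2 kg.
Tool frame: the origin (TCP) lies on the front face of the gripper's body, between the roots of the fingers; the fingertips stand 73 mm ahead of it and the grasp point (between the pads) lies 54 mm ahead of it; z points along the fingers, y is the line along which they close (so a half turn about z gives the same grasp; the last joint's range is limited). The gripper opens to 85 mm and grips with 20 to 120 N. Pads are 22 mm wide; open, the fingers measure 114 mm over their backs; the gripper's body (76 mm by 85 mm) begins 54 mm behind the grasp point. The pads swing forward as they close: fully open they stand 13 mm farther back than shut.
Start: joints at [-1.558, 0.313, 1.498, -0, 1.331, -0.223], TCP at [122.637, -510.482, 303.894] pointing down, gripper open.
Joint ranges: [-2.94, 2.94], [-0.97, 2.17], [0.19, 2.56], [-1.23, 4.37], [0.02, 3.11], [-2.88, 2.88]. Speed limits (rad/s): [2.39, 2.39, 3.01, 3.14, 3.14, 3.14].

INTERFACE

Orientations are given as a unit quaternion [w, x, y, z].
In Python, from rig import * gives the robot as it stands.
- The arm moves only by the tool step_arm, never from a script. Its argument "plan" is a list of rows, each an object with "offset": the shift along the tool's x, y, z in cm, a list of three; "rot": the turn, a rotation vector about the tool's x, y, z in degrees, a list of three; "gripper": the finger opening in cm, from 0 to 8.54. In form: [{"offset": [x, y, z], "rot": [wx, wy, wz], "gripper": gripper}, ...]. A call has 1 to 12 rows; each row is the pose to reach, as a shift and turn from the pose commanded when the call began, along the tool's axes at that moment; what a row does not reach only later rows make up. A row lasts 1/10 s, in which the tool goes at most 50 mm and 8.59 degrees, less where a joint would pass 70% of its speed; a pose out of reach is approached as far as the arm can. A call with a gripper value outside its range is refused whole. The fingers move at their own pace and stop on an object; "squeeze" is the grip in N (left out, the last holds). Time passes only in rows, so rows that repeat a pose let the fingers close. It gives the time, the measured TCP pose, the force, the opening and the grip force at its end, in the units of the state.
- sense(): the state, without advancing time (a new reading comes with each control period).
- capture(name): name is "scene" or "side" or "wrist"; returns a dict with "color" (400x640x3 uint8, red, green, blue), "depth" (400x640 float32, mm along the optical axis (not along the pixel's ray), 0 where there is no reading), "vertical_fov" (degrees; the focal length in pixels is half the picture's height over the tangent of half this angle, whatever the lens; pixels are square), "cx", "cy" (the principal point, pixels), "rvec" (rotation vector, rad) and "tvec" (3), from world to camera coordinates, as OpenCV has them; the wrist camera has in their place "mount" (4x4, takes a point from camera to tool coordinates, whose origin is the TCP and whose axes are the flange's). Camera axes: x right, y down, z forward; pixel columns grow to the right and rows downward; lengths in mm; the calibration is good to about 2 mm. The wrist camera is an equidistant fisheye: a pixel r from the principal point sees the ray r / f radians off the axis. A picture is of the moment at which its call begins: read the wrist's pose just before it.
- finish_job(): hands the job in; it is judged then, once.
The state is a dict: "time_s": time; "joints": joint angles; "dq": joint speeds; "tau": joint torques, N m; "eef_pos": TCP position; "ee_rot": TCP orientation; "force": force on the tool from outside, world axes, zero at the start; "wrist_torque": the same for the moment, N m; "grip_width": opening from 0.0 (shut) to 1.0 (fully open); "grip_force": force on a finger pad.
Only numpy, scipy, OpenCV 4.12 (cv2) and the standard library are available. Lean on these libraries where they do the work, as an engineer would, in place of code of your own. Each camera call takes 0.05 s, during which the arm holds its last target. There are 200 camera calls.

TASK

Take the keyed hub off its parking peg, slip it over the spindle of the painting turntable and, pressing only lightly, turn it until its tab drops into the keyway and the hub sits fully home, flat on the flange; then let go of it. Be gentle: never bear on the turntable with more than about 30 N, set the hub down rather than dropping it, and do not disturb the other things on the bench.

Things in the scene. Friction and masses are not known exactly. Their poses are not given: they have to be found in the camera images.
- hub_mid (a point): The keyed hub, loose, bare aluminium, 0.1 to 0.2 kg: a round sleeve, diameter 42 mm, height 36 mm, bore 21 mm, one tab at its foot. This point is on the axis half-way up (18 mm above the underside); z up, +x points to the tab. It starts on the parking peg. Grip any two opposite sides, more than 7 mm above its underside; gripped along the line of the tab it tilts least under load.
- tab (a point): The middle of the under face of the hub's tab, 28.5 mm from the hub's axis and 7 mm below the sleeve's underside (25 mm below the hub's middle). The tab is 8 mm wide and reaches out to 34 mm from the axis; its top is 7 mm above the sleeve's underside. Only its outer part, 23 to 34 mm from the axis, hangs below the underside. Axes as the hub's.
- park: The parking peg, fixed to the bench: a grey plastic puck 38 mm in diameter and 14 mm high with a pin 16 mm in diameter rising 12 mm more, loosely inside the hub's bore. Origin: centre of its underside, on the bench. The hub stands on the puck, underside 14 mm above the bench, its tab hanging beside the puck; it lifts straight up.
- seat (a point): Middle of the top face of the spindle's flange, on the upright spindle axis, 52 mm above the bench; z up. The steel flange is 76 mm in diameter; a post 19 mm in diameter stands 26 mm above it (its top 6 mm taper to 11 mm). A hub that is home rests with its underside on this face, its middle 18 mm above this point; with its tab still on top of the flange it stands 7 mm higher.
- turntable: The turntable: a fixed white drum 150 mm in diameter, 38 mm high, carrying the spindle. Origin: centre of its underside. In the flange's top one radial keyway, 11 mm wide, 8 mm deep, runs from 20 mm off the axis out through the rim. It points 0.24 to 1.76 rad anticlockwise (from above) of the drum's +x axis: where exactly is not measured and varies, but it can be seen and felt.
- button (a point): Outer end of the small black button on the drum's side, 82 mm from the drum's axis, on the drum's -x side. Not needed. The spindle is braked: it stays still unless forced with more than 4 N m.
- polish_a: Round polish bottle, 34 mm in diameter, 82 mm high, in the strip between the turntable and the peg. To be left alone. Origin: centre of its underside.
- polish_b: Square polish bottle, 30 mm wide, 82 mm high, beyond the work. To be left alone. Origin: centre of its underside.
- polish_c: Round polish bottle, 34 mm in diameter, 82 mm high, beyond the work. To be left alone. Origin: centre of its underside.
- spacer: Plain aluminium spacer ring without a tab, 42 mm in diameter, bore 21 mm, 18 mm high, lying between the turntable and the peg; not the hub. To be left alone. Origin: centre of its underside.
- tumbler: Empty glass tumbler, 72 mm in diameter, 90 mm high, beyond the work. To be left alone. Origin: centre of its underside.
- paint_jar: Paint jar, 52 mm in diameter, 55 mm high, beyond the work. To be left alone. Origin: centre of its underside.
- brush: Paint brush, 170 mm long, lying at the left edge of the work. To be left alone. Origin: its middle.
- hub: The same hub; origin at the centre of the sleeve's underside, the same axes.
Not all that is in view belongs to the job. Leave any green look-alike of the turntable alone.

How it is judged (in metres and radians):
On the way:
1. the hub has been lifted off its peg and carried over the spindle, on its axis (horizontal distance between hub_mid and seat below 0.012 m and z of hub_mid in the frame of seat above 0.026 m).
At the end, for the whole second after the job is handed in: The hub is fully home: its middle within 3 mm of the spindle axis and no more than 2 mm above its seated height (so that the tab is down in the keyway), upright within 3 degrees and at rest; the other things on the bench are where they were (horizontal distance between hub_mid and seat below 0.003 m and z of hub_mid in the frame of seat between 0.015 and 0.02 m and angle between hub_mid's own z axis and vertical below 0.05 rad and linear speed of hub below 0.01 m/s); the robot touches nothing.
It fails at once if the hub is let go and dropped from above: over the spindle, nothing holding it, more than 12 mm above its seated height (horizontal distance between hub_mid and seat below 0.03 m and z of hub_mid in the frame of seat above 0.03 m and contact force between the fingers and hub below 0.05 N).
It fails at once if the hub bears on the turntable with more than 40 N (too hard, or dropped) (contact force between hub and turntable above 40 N).
It fails at once if the robot itself bears on the turntable with more than 40 N (contact force between the arm and turntable above 40 N).
It fails at once if another thing on the bench is moved by more than 30 mm (distance of any of polish_a, polish_b, polish_c, spacer, tumbler, paint_jar, brush from where it was at the start of the episode above 0.03 m).
It also fails if it takes over 69 s, if anything falls off the work surface, if the arm or the gripper's body presses on something with over 40 N, if the wrist force passes 120 N, or if a joint passes its speed limit or range.

## Working session

There is one attempt and no reset: what is moved stays moved. The work goes in short steps, Python scripts to look and compute and a tool call to move; the robot and the scene stay as the last step left them, time stands still between calls to the robot, and variables do not carry over. Pictures are saved under pics/ and viewed, at most 10 in all, crops included, and the job is handed in when it is done.

Besides the shell and the picture viewer there is one more tool, called by a JSON object that holds its "api" and its "payload", one argument or row to a line. step_arm: Moves the arm, as the interface text tells. Its arguments: {"type":"object","properties":{"plan":{"type":"array"},"squeeze":{"type":"number"}},"required":["plan"]}

```bash
mkdir -p pics; ls
cat > h.py <<'E'
from rig import *
import numpy as np, cv2
from scipy.spatial.transform import Rotation as R
def tool(s=None):
    s=s or sense(); q=s["ee_rot"]; return R.from_quat([q[1],q[2],q[3],q[0]]).as_matrix(), np.array(s["eef_pos"])
def rays(c,uv,T=None):
    uv=np.atleast_2d(np.array(uv,float)); h=c["color"].shape[0]
    f=h/2/np.tan(np.radians(c["vertical_fov"])/2)
    d=(uv-[c["cx"],c["cy"]])/f
    if "mount" in c:
        r=np.linalg.norm(d,axis=1,keepdims=True); 
        v=np.hstack([d/np.maximum(r,1e-9)*np.sin(r),np.cos(r)])
        M=np.array(c["mount"]); Rt,p=T
        return Rt@M[:3,3]+p, v@(Rt@M[:3,:3]).T
    v=np.hstack([d,np.ones((len(d),1))])
    Rm=cv2.Rodrigues(np.array(c["rvec"],float))[0]; t=np.array(c["tvec"],float).ravel()
    return -Rm.T@t, v@Rm
def onplane(c,uv,z,T=None):
    o,v=rays(c,uv,T); return o+v*((z-o[2])/v[:,2:3])
def save(n,img): cv2.imwrite("pics/"+n+".png",img[...,::-1])
E
python3 - <<'E'
from h import *
s=sense(); print(s)
import pickle
d={}
for n in ("scene","side","wrist"):
    T=tool(); c=capture(n); c["T"]=T; d[n]=c; print(n,{k:v for k,v in c.items() if k not in("color","depth")})
pickle.dump(d,open("c0.pkl","wb"))
save("scene0",d["scene"]["color"]); save("side0",d["side"]["color"]); save("wrist0",d["wrist"]["color"])
E
```

```text
pics
{'time_s': 0.0, 'joints': array([-1.55842255e+00,  3.13447929e-01,  1.49845290e+00,  1.12188320e-05,
        1.33103208e+00, -2.23416879e-01]), 'dq': array([-0.00167864, -0.00079502, -0.00017638,  0.00025809,  0.00017174,
       -0.00133553]), 'tau': array([ 1.58104260e-03, -4.12262678e+01, -2.59743440e+01, -1.03748957e-04,
        4.09666260e-03, -1.20084738e-05]), 'eef_pos': array([ 122.62552382, -510.29750774,  303.33012809]), 'ee_rot': array([-6.65829352e-04,  9.93058326e-01,  1.17621053e-01,  7.59998199e-05]), 'force': array([-0.4281896 , -0.17338745,  0.51378673]), 'wrist_torque': array([-0.00630684,  0.01977697, -0.00367235]), 'grip_force': 0.0, 'grip_width': 0.9970708475386157}
scene {'vertical_fov': 47.915738960475714, 'cx': 317.7672509767169, 'cy': 192.8420640625621, 'rvec': array([ 1.62503402,  1.97169316, -0.80892521]), 'tvec': array([   8.06659115, -297.15759504, 1464.02440441]), 'T': (array([[ 9.72330564e-01,  2.33609233e-01, -5.68659137e-06],
       [ 2.33609031e-01, -9.72329689e-01,  1.34029312e-03],
       [ 3.07575607e-04, -1.30453641e-03, -9.99999102e-01]]), a
[... 494 characters left out ...]
.34851442]))}
wrist {'vertical_fov': 65.70646984690485, 'cx': 320.4070029768528, 'cy': 195.93458035673032, 'mount': array([[-1.17929670e-03, -9.44484673e-01, -3.28553361e-01,
         8.49741328e+01],
       [ 9.99999269e-01, -1.20174134e-03, -1.34740836e-04,
        -4.58232590e-01],
       [-2.67575503e-04, -3.28553280e-01,  9.44485400e-01,
        -6.96169147e+01],
       [ 0.00000000e+00,  0.00000000e+00,  0.00000000e+00,
         1.00000000e+00]]), 'T': (array([[ 9.72326644e-01,  2.33625546e-01, -2.60684149e-05],
       [ 2.33625434e-01, -9.72326052e-01,  1.09787884e-03],
       [ 2.31145544e-04, -1.07358709e-03, -9.99999397e-01]]), array([ 122.63041808, -510.33335028,  303.42240628]))}
```

View pics/scene0.png

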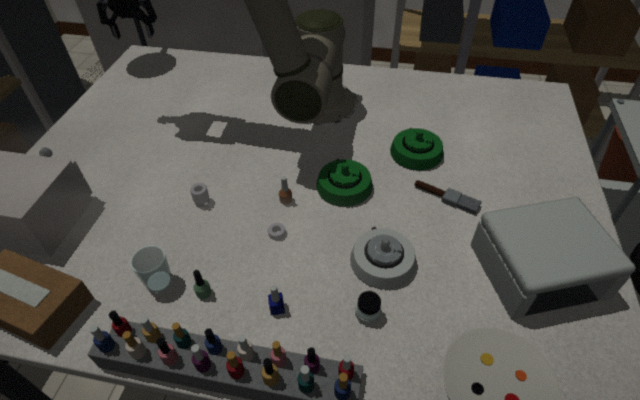

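View pics/side0.png

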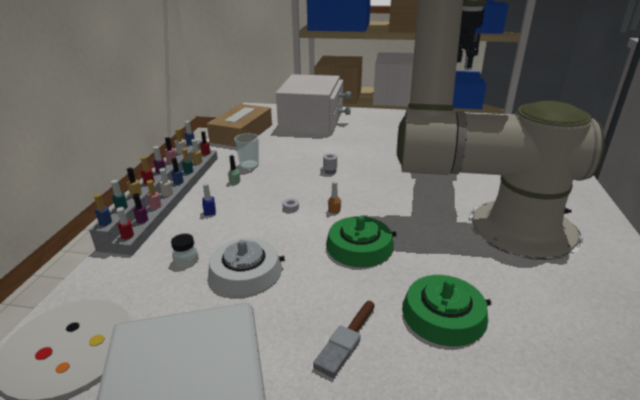

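The scene view shows the white turntable at (383,258), with the green look-alikes at (345,182) and (417,148). The hub on its peg is at (200,192), taller and with a dark bore. The flat spacer is at (277,231). In the side view the hub is at (330,162), the spacer at (290,205) and the turntable at (244,262).

Candidates for the hub: scene (200,192), tall and on the puck, or (277,231), low with no tab, which is the spacer. Candidates for the turntable: the white one at (383,258), or the two green ones. I'm choosing (200,192) and the white turntable, and will check them in a crop.

Run:
```python
from h import *
import pickle
d=pickle.load(open("c0.pkl","rb")); S=d["scene"]; D=d["side"]
def crop(c,u,v,w,h,k): return cv2.resize(c["color"][v-h//2:v+h//2,u-w//2:u+w//2],None,fx=k,fy=k,interpolation=cv2.INTER_CUBIC)
a=np.hstack([crop(S,200,192,40,30,10),crop(D,330,162,40,30,10)])
b=np.hstack([crop(S,383,255,80,60,5),crop(D,244,262,80,60,5)])
save("crops0",np.vstack([a,b]))
for c,uv,z in((S,(200,187),50),(D,(330,157),50),(S,(277,230),18),(D,(290,204),18),(S,(383,250),52),(D,(243,256),52),(S,(285,183),82),(S,(372,230),20)):
    print(uv,z,onplane(c,uv,z).round(0))
```

```text
(200, 187) 50 [[ 485. -212.   50.]]
(330, 157) 50 [[ 484. -204.   50.]]
(277, 230) 18 [[559.   6.  18.]]
(290, 204) 18 [[551.  15.  18.]]
(383, 250) 52 [[597. 259.  52.]]
(243, 256) 52 [[582. 277.  52.]]
(285, 183) 82 [[463.   6.  82.]]
(372, 230) 20 [[519. 228.  20.]]
```

View pics/crops0.png

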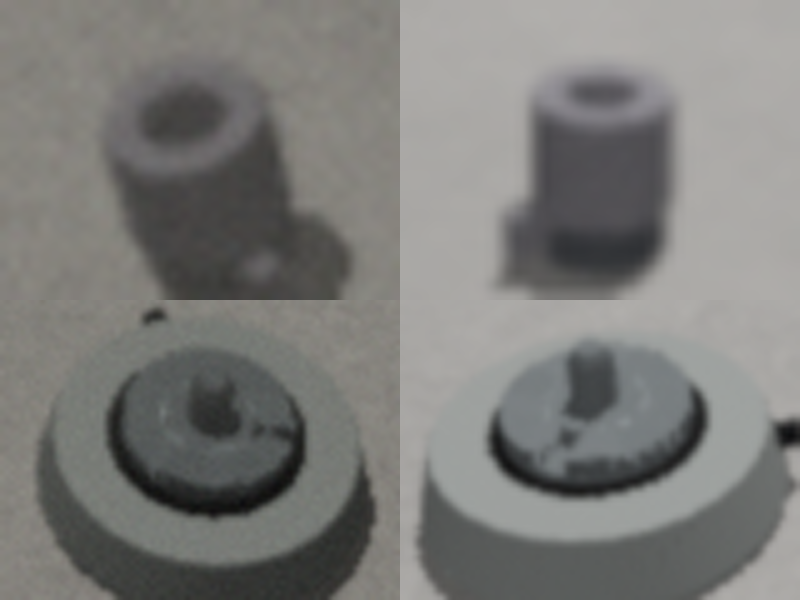

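The crops confirm the choice. The hub's bore is at scene (198.2,188.5) and side (330.3,156.2), with its tab at scene (206,203.5) and side (321.5,171). The white turntable has a dark keyway at scene (397,251) and side (236,260).

Run:
```python
from h import *
import pickle
d=pickle.load(open("c0.pkl","rb")); S=d["scene"]; D=d["side"]
def tri(u1,u2):
    o1,v1=rays(S,u1);o2,v2=rays(D,u2);v1=v1[0];v2=v2[0]
    t=np.linalg.lstsq(np.c_[v1,-v2],o2-o1,rcond=None)[0]; a=o1+v1*t[0];b=o2+v2*t[1]
    return ((a+b)/2).round(1),np.linalg.norm(a-b).round(1)
print("hub",tri((198.2,188.5),(330.3,156.2)),onplane(S,(198.2,188.5),50).round(0),onplane(D,(330.3,156.2),50).round(0))
print("tab",onplane(S,(206.2,203.5),18).round(0),onplane(D,(321.5,171),14).round(0))
print("post top",tri((385,241),(241.5,241.5)))
print("key",onplane(S,(397,251.4),48).round(0),onplane(D,(236,260),50).round(0))
print("button",tri((373.5,229),(282,259)))
```

```text
hub (array([ 485.5, -217.3,   45.5]), np.float64(1.5)) [[ 490. -214.   50.]] [[ 484. -209.   50.]]
tab [[ 509. -192.   18.]] [[ 505. -183.   14.]]
post top (array([588.4, 260.7,  74.4]), np.float64(0.8))
key [[592. 290.  48.]] [[592. 288.  50.]]
button (array([515.7, 232. ,  19.2]), np.float64(1.9))
```

Measured positions: hub at about (486,-215) with its tab towards about 50°. The spindle is at about (589,261) with the keyway towards about 84° in world, which is 62° from the drum's +x and within the given range. I'm moving above the hub with the fingers along the tab line.

{"api": "step_arm", "payload": {
  "plan": [
    {"offset":[42.2,-20.2,7.5],"rot":[0,0,53.5],"gripper":8.5},
    {"offset":[42.2,-20.2,7.5],"rot":[0,0,53.5],"gripper":8.5},
    {"offset":[42.2,-20.2,7.5],"rot":[0,0,53.5],"gripper":8.5},
    {"offset":[42.2,-20.2,7.5],"rot":[0,0,53.5],"gripper":8.5},
    {"offset":[42.2,-20.2,7.5],"rot":[0,0,53.5],"gripper":8.5},
    {"offset":[42.2,-20.2,7.5],"rot":[0,0,53.5],"gripper":8.5},
    {"offset":[42.2,-20.2,7.5],"rot":[0,0,53.5],"gripper":8.5},
    {"offset":[42.2,-20.2,7.5],"rot":[0,0,53.5],"gripper":8.5},
    {"offset":[42.2,-20.2,7.5],"rot":[0,0,53.5],"gripper":8.5},
    {"offset":[42.2,-20.2,7.5],"rot":[0,0,53.5],"gripper":8.5},
    {"offset":[42.2,-20.2,7.5],"rot":[0,0,53.5],"gripper":8.5},
    {"offset":[42.2,-20.2,7.5],"rot":[0,0,53.5],"gripper":8.5}
  ]
}}

```text
time_s: 1.35
eef_pos: [486.2, -214.6, 228.3]
ee_rot: [-0.0, 0.94, -0.341, -0.001]
force: [-0.4, -0.3, 0.7]
grip_width: 0.996
grip_force: 0.0
```

{"api": "step_arm", "payload": {
  "plan": [
    {"offset":[0,0,0],"rot":[0,0,0],"gripper":8.5},
    {"offset":[0,0,0],"rot":[0,0,0],"gripper":8.5},
    {"offset":[0,0,0],"rot":[0,0,0],"gripper":8.5}
  ]
}}

```text
time_s: 1.65
eef_pos: [485.2, -216.4, 229.2]
ee_rot: [0.0, 0.939, -0.343, 0.0]
force: [0.4, -1.0, -0.2]
grip_width: 0.995
grip_force: 0.0
```

Run:
```python
from h import *
import pickle
s=sense(); print(s["time_s"],s["joints"].round(2)); T=tool(s); print(T); c=capture("wrist"); c["T"]=T; pickle.dump(c,open("w1.pkl","wb"))
save("w1",c["color"]); print(onplane(c,[(320,200)],50,T))
```

```text
1.65 [-0.64  0.4   1.59 -0.    1.16  1.63]
(array([[ 7.65034131e-01, -6.43989677e-01,  2.70289716e-04],
       [-6.43989620e-01, -7.65034178e-01, -2.74856186e-04],
       [ 3.83785418e-04,  3.62105916e-05, -9.99999926e-01]]), array([ 485.16085842, -216.40192632,  229.17178607]))
[[ 481.41973584 -212.24008648   50.        ]]
```

View pics/w1.png

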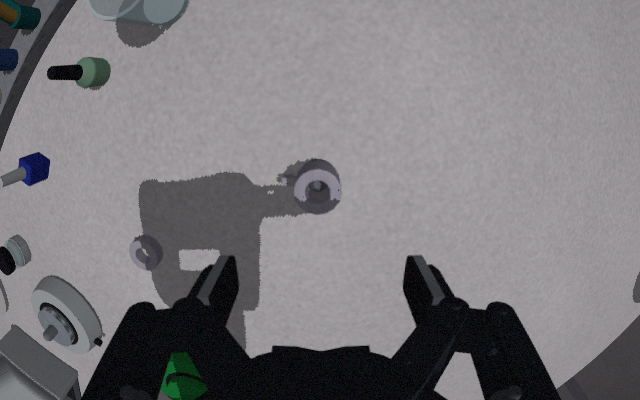

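The wrist view shows the hub at about (318,188), with a small feature on its left at about (285,180), partly in the gripper's shadow. I'll zoom in to find the tab.

Run:
```python
from h import *
import pickle
c=pickle.load(open("w1.pkl","rb")); T=c["T"]
im=c["color"][150:222,270:366].astype(float)
im=np.clip((im/255)**0.6*300-20,0,255).astype(np.uint8)
save("w1c",cv2.resize(im,None,fx=8,fy=8,interpolation=cv2.INTER_CUBIC))
g=cv2.cvtColor(c["color"],cv2.COLOR_RGB2HSV); 
# depth-based points
o,v=rays(c,np.array([[u,w] for w in range(150,222) for u in range(270,366)]),T)
dep=c["depth"][150:222,270:366].ravel()
ax=T[0]@np.array(c["mount"])[:3,2]
P=o+v*(dep/(v@ax))[:,None]
top=P[(abs(P[:,2]-50)<5)]; print("top",len(top),cv2.minEnclosingCircle(top[:,:2].astype(np.float32)),np.median(top[:,2]))
low=P[(P[:,2]>8)&(P[:,2]<32)]; print("low",len(low))
h=cv2.minEnclosingCircle(top[:,:2].astype(np.float32))[0]
r=np.linalg.norm(low[:,:2]-h,axis=1); q=low[(r>25)&(r<36)]; print(len(q),q.mean(0) if len(q) else 0)
if len(q): print(np.degrees(np.arctan2(*(q.mean(0)[:2]-h)[::-1])))
```

```text
top 1360 ((488.5913391113281, -214.86917114257812), 20.925275802612305) 49.32723981137933
low 592
106 [ 508.79290198 -193.58518431   19.07035721]
46.49459889469018
```

View pics/w1c.png

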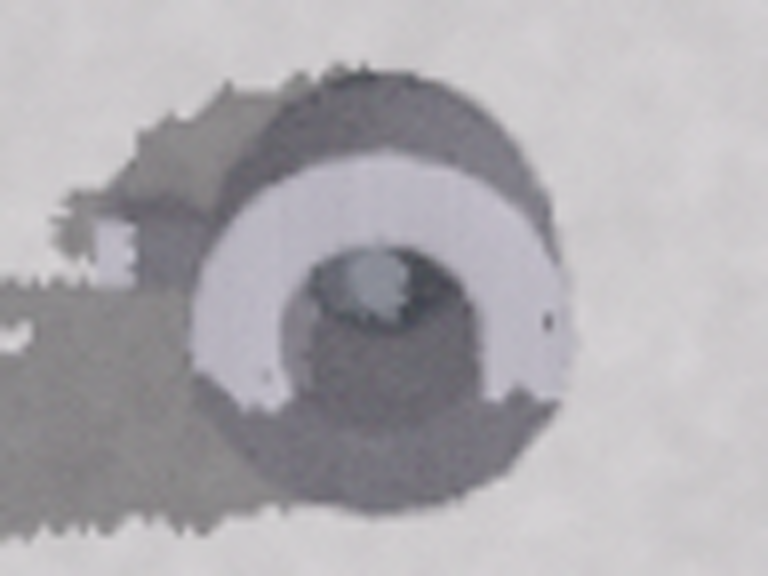

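The depth data agrees: top-ring radius 20.9 mm at z 49.3, centre (488.6,-214.9), tab at 46.5° in world. In the crop the tab is at (115,250), which is about (284,181) in the full image. I'm descending with the fingertips kept above the tab.

{"api": "step_arm", "payload": {
  "plan": [
    {"offset":[0.17,-0.28,3],"rot":[0,0,3.4],"gripper":8.5},
    {"offset":[0.17,-0.28,6],"rot":[0,0,3.4],"gripper":8.5},
    {"offset":[0.17,-0.28,9],"rot":[0,0,3.4],"gripper":8.5},
    {"offset":[0.17,-0.28,11],"rot":[0,0,3.4],"gripper":8.5},
    {"offset":[0.17,-0.28,12.5],"rot":[0,0,3.4],"gripper":8.5},
    {"offset":[0.17,-0.28,13.3],"rot":[0,0,3.4],"gripper":8.5},
    {"offset":[0.17,-0.28,13.3],"rot":[0,0,3.4],"gripper":8.5},
    {"offset":[0.17,-0.28,13.3],"rot":[0,0,3.4],"gripper":8.5},
    {"offset":[0.17,-0.28,13.3],"rot":[0,0,3.4],"gripper":8.5}
  ]
}}

```text
time_s: 2.6
eef_pos: [489.2, -214.7, 96.8]
ee_rot: [0.0, 0.929, -0.37, 0.001]
force: [0.6, 1.0, 0.4]
grip_width: 0.997
grip_force: 0.0
```

{"api": "step_arm", "payload": {
  "plan": [
    {"offset":[0,0,0],"rot":[0,0,0],"gripper":5.5},
    {"offset":[0,0,0],"rot":[0,0,0],"gripper":5},
    {"offset":[0,0,0],"rot":[0,0,0],"gripper":4.6},
    {"offset":[0,0,0],"rot":[0,0,0],"gripper":4.0},
    {"offset":[0,0,0],"rot":[0,0,0],"gripper":3.5},
    {"offset":[0,0,0],"rot":[0,0,0],"gripper":3.0},
    {"offset":[0,0,0],"rot":[0,0,0],"gripper":3.0},
    {"offset":[0,0,0],"rot":[0,0,0],"gripper":3.0},
    {"offset":[0,0,0],"rot":[0,0,0],"gripper":3.0},
    {"offset":[0,0,0],"rot":[0,0,0],"gripper":3.0}
  ],
  "squeeze": 40
}}

```text
time_s: 3.6
eef_pos: [488.9, -214.5, 96.3]
ee_rot: [0.0, 0.929, -0.37, 0.0]
force: [-1.7, 1.3, 4.9]
grip_width: 0.474
grip_force: 40.0
```

{"api": "step_arm", "payload": {
  "plan": [
    {"offset":[0,0,-1],"rot":[0,0,0],"gripper":3},
    {"offset":[0,0,-3],"rot":[0,0,0],"gripper":3},
    {"offset":[0,0,-6],"rot":[0,0,0],"gripper":3},
    {"offset":[0,0,-9],"rot":[0,0,0],"gripper":3},
    {"offset":[0,0,-12],"rot":[0,0,0],"gripper":3},
    {"offset":[0,0,-12],"rot":[0,0,0],"gripper":3},
    {"offset":[0,0,-12],"rot":[0,0,0],"gripper":3}
  ]
}}

```text
time_s: 4.3
eef_pos: [488.7, -214.3, 216.0]
ee_rot: [0.0, 0.929, -0.37, 0.0]
force: [-0.4, 0.2, -2.3]
grip_width: 0.475
grip_force: 41.1
```

Run:
```python
from h import *
import pickle
s=sense(); T=tool(s); print(s["grip_width"],s["force"],T); c=capture("wrist"); c["T"]=T; pickle.dump(c,open("w2.pkl","wb"))
save("w2",c["color"])
Rt,p=T; M=np.array(c["mount"]); g=np.array([[u,w] for w in range(0,400) for u in range(0,640)])
o,v=rays(c,g,T); P=o+v*(c["depth"].ravel()/(v@(Rt@M[:3,2])))[:,None]
Q=(P-p)@Rt; m=(np.hypot(Q[:,0],Q[:,1])<28)&(Q[:,2]>38)&(Q[:,2]<58)&(c["depth"].ravel()>0)
print(m.sum(),np.percentile(Q[m],[2,50,98],axis=0).round(1))
```

```text
0.47525978645521283 [-0.3753431   0.19494846 -2.34365288] (array([[ 7.26683295e-01, -6.86972581e-01,  2.49646728e-04],
       [-6.86972571e-01, -7.26683334e-01, -1.34382612e-04],
       [ 2.73731286e-04, -7.38468550e-05, -9.99999960e-01]]), array([ 488.73612779, -214.2930616 ,  215.96691735]))
6074 [[-17.5 -23.5  39.9]
 [  7.1  -0.1  47.1]
 [ 20.1  23.6  57.2]]
```

View pics/w2.png

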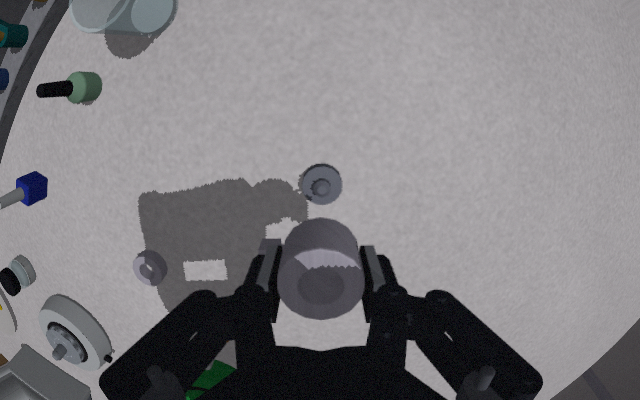

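The hub is held centred in the fingers, with the empty peg behind it at (321,184). I'm carrying it to a standoff beside the spindle.

{"api": "step_arm", "payload": {
  "plan": [
    {"offset":[-2,-2.5,0],"rot":[0,0,-2],"gripper":3},
    {"offset":[-5,-6.3,0],"rot":[0,0,-6],"gripper":3},
    {"offset":[-8,-10,0],"rot":[0,0,-10],"gripper":3},
    {"offset":[-11,-13.8,0],"rot":[0,0,-14],"gripper":3},
    {"offset":[-14,-17.5,0],"rot":[0,0,-18],"gripper":3},
    {"offset":[-17,-21.3,0],"rot":[0,0,-22],"gripper":3},
    {"offset":[-20,-25,0],"rot":[0,0,-26],"gripper":3},
    {"offset":[-23,-28.8,0],"rot":[0,0,-30],"gripper":3},
    {"offset":[-26,-32.6,0],"rot":[0,0,-34],"gripper":3},
    {"offset":[-28.5,-35.7,0],"rot":[0,0,-37.4],"gripper":3},
    {"offset":[-30.1,-37.7,0],"rot":[0,0,-37.4],"gripper":3},
    {"offset":[-30.1,-37.7,0],"rot":[0,0,-37.4],"gripper":3}
  ]
}}

```text
time_s: 5.55
eef_pos: [528.2, 269.1, 213.9]
ee_rot: [0.0, 0.999, -0.05, -0.001]
force: [-0.1, -0.7, -2.7]
grip_width: 0.47
grip_force: 41.1
```

{"api": "step_arm", "payload": {
  "plan": [
    {"offset":[0,0,0],"rot":[0,0,0],"gripper":3},
    {"offset":[0,0,0],"rot":[0,0,0],"gripper":3},
    {"offset":[0,0,0],"rot":[0,0,0],"gripper":3}
  ]
}}

```text
time_s: 5.85
eef_pos: [529.2, 265.3, 215.6]
ee_rot: [0.0, 0.999, -0.053, -0.0]
force: [-0.7, 0.4, -1.0]
grip_width: 0.475
grip_force: 41.1
```

Run:
```python
from h import *
import pickle
s=sense(); T=tool(s); print(s["time_s"],s["grip_width"],s["force"],T); c=capture("wrist"); c["T"]=T; pickle.dump(c,open("w3.pkl","wb"))
save("w3",c["color"])
Rt,p=T; M=np.array(c["mount"]); g=np.array([[u,w] for w in range(0,400) for u in range(0,640)])
o,v=rays(c,g,T); P=o+v*(c["depth"].ravel()/(v@(Rt@M[:3,2])))[:,None]
Q=(P-p)@Rt; ok=c["depth"].ravel()>0
m=(abs(Q[:,1])<10)&(abs(Q[:,0])<26)&(Q[:,2]>38)&(Q[:,2]<90)&ok
for x in range(-24,26,3):
    k=m&(abs(Q[:,0]-x)<1.5)
    if k.sum()>5: print(x,k.sum(),np.percentile(Q[k,2],[10,50,90]).round(1))
near=ok&(np.hypot(P[:,0]-589,P[:,1]-261)<60)
for lo,hi in((70,84),(48.5,56),(34,41)):
    k=near&(P[:,2]>lo)&(P[:,2]<hi); 
    if k.sum()>5: print(lo,k.sum(),P[k].mean(0).round(1),cv2.minEnclosingCircle(P[k][:,:2].astype(np.float32)),np.median(P[k,2]))
```

```text
5.85 0.4749527576799645 [-0.65192957  0.35775672 -1.00627238] (array([[ 9.94397108e-01, -1.05707112e-01, -6.31458359e-04],
       [-1.05707303e-01, -9.94397249e-01, -2.76782080e-04],
       [-5.98662621e-04,  3.41981060e-04, -9.99999762e-01]]), array([529.21271733, 265.34172891, 215.62799863]))
-21 17 [47.1 47.6 48. ]
-18 153 [46.2 46.9 47.4]
-15 184 [46.1 46.7 47.4]
-12 394 [46.4 47.8 71.1]
-9 918 [47.4 58.6 73.4]
-6 268 [47.9 55.9 65.8]
-3 45 [47.6 53.3 59.4]
0 9 [47.3 48.3 50.8]
3 9 [46.2 47.2 48.2]
6 24 [46.6 47.1 47.6]
9 100 [46.1 47.  47.6]
12 248 [46.1 46.7 47.5]
15 269 [46.  46.8 47.5]
18 692 [46.4 51.6 73.6]
21 903 [48.4 60.5 76.1]
70 558 [589.4 262.2  75.6] ((588.8016357421875, 262.29791259765625), 9.590713500976562) 76.07630731477187
48.5 6722 [589.4 260.8  51.6] ((588.7044067382812, 262.4226989746094), 38.18290710449219) 51.60395599724235
34 9260 [592.2 259.5  38. ] ((588.996826171875, 261.0076599121094), 59.99910354614258) 37.79949387626468
```

View pics/w3.png

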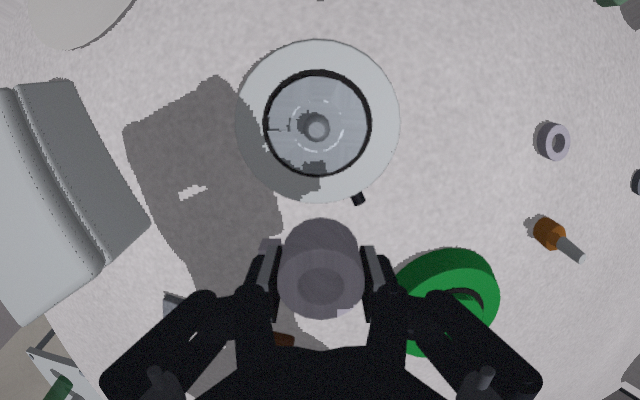

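The flange measures as a circle at (588.7,262.4) with r 38.2, z 51.6, and the post top is visible at image (317,128). A dark notch shows left of the post at about (275,128), and there is a dark patch at (313,168). I'll use depth to tell the keyway from shadow and to get the hub's offset in the hand.

Run:
```python
from h import *
import pickle
c=pickle.load(open("w3.pkl","rb")); T=c["T"]; Rt,p=T; M=np.array(c["mount"])
g=np.array([[u,w] for w in range(400) for u in range(640)])
o,v=rays(c,g,T); P=o+v*(c["depth"].ravel()/(v@(Rt@M[:3,2])))[:,None]
ok=c["depth"].ravel()>0; d=P[:,:2]-[588.7,262.4]; r=np.hypot(*d.T); a=np.degrees(np.arctan2(d[:,1],d[:,0]))
k=ok&(r>21)&(r<36)&(P[:,2]<48.5)
h,e=np.histogram(a[k],bins=np.arange(-180,181,10)); print([(int(x),int(n)) for x,n in zip(e,h) if n])
q=k&(a>40)&(a<130); print(P[q].mean(0),np.percentile(d[q,0],[3,50,97]),np.percentile(P[q,2],[5,50,95]),np.median(a[q]),g[q].min(0),g[q].max(0))
for lo,hi in ((21,26),(26,31),(31,36)):
    z=q&(r>lo)&(r<hi); print(lo,z.sum(),np.percentile(a[z],[3,50,97]).round(1))
# hub top in tool
Q=(P-p)@Rt; m=ok&(abs(Q[:,2]-46.8)<1.2)&(np.hypot(Q[:,0],Q[:,1])<25)&(np.hypot(Q[:,0],Q[:,1])>8)
print(m.sum(),cv2.minEnclosingCircle(Q[m][:,:2].astype(np.float32)),np.percentile(Q[m&(abs(Q[:,1])<12)],[1,99],axis=0).round(1))
A=Q[m]; n=np.linalg.lstsq(np.c_[A[:,:2],np.ones(len(A))],A[:,2],rcond=None)[0]; print("tilt",n)
```

```text
[(60, 3), (70, 107), (80, 123), (90, 33)]
[592.7262756  290.61082366  43.76452335] [-1.43364081  4.10988411  9.39454886] [42.50831795 43.70801785 44.97369471] 82.17637384966471 [271 117] [290 131]
21 84 [70.1 82.3 94.9]
26 88 [70.8 81.5 92.1]
31 94 [73.  81.6 90.4]
3633 ((1.6519501209259033, -0.182723268866539), 24.141246795654297) [[-19.3 -11.8  45.7]
 [ 20.3  11.8  47.9]]
tilt [ 1.08937617e-03 -5.37400817e-04  4.68525916e+01]
```

The keyway is at 81.7° in world, centred about 28 mm out, 8 mm deep and 11 mm wide, all as described. The hub in the hand is level and centred to within 0.5 mm. I'm moving over the spindle and turning 2.2° to match.

{"api": "step_arm", "payload": {
  "plan": [
    {"offset":[2,-0.1,0],"rot":[0,0,1],"gripper":3},
    {"offset":[4,-0.2,0],"rot":[0,0,2.2],"gripper":3},
    {"offset":[5.5,-0.3,0],"rot":[0,0,2.2],"gripper":3},
    {"offset":[5.92,-0.33,1],"rot":[0,0,2.2],"gripper":3},
    {"offset":[5.92,-0.33,2.5],"rot":[0,0,2.2],"gripper":3},
    {"offset":[5.92,-0.33,4],"rot":[0,0,2.2],"gripper":3},
    {"offset":[5.92,-0.33,4.5],"rot":[0,0,2.2],"gripper":3},
    {"offset":[5.92,-0.33,4.5],"rot":[0,0,2.2],"gripper":3},
    {"offset":[5.92,-0.33,4.5],"rot":[0,0,2.2],"gripper":3},
    {"offset":[5.92,-0.33,4.5],"rot":[0,0,2.2],"gripper":3}
  ]
}}

```text
time_s: 6.9
eef_pos: [588.5, 263.5, 171.7]
ee_rot: [-0.0, 0.997, -0.071, 0.001]
force: [-0.4, 0.3, -1.2]
grip_width: 0.47
grip_force: 41.1
```

Run:
```python
from h import *
import pickle
s=sense(); T=tool(s); print(s["time_s"],s["force"],s["wrist_torque"],T)
w=capture("wrist"); S=capture("scene"); D=capture("side")
pickle.dump((w,T,S,D),open("w4.pkl","wb"))
k=lambda c,u,v,a,b,f: cv2.resize(c["color"][v-b//2:v+b//2,u-a//2:u+a//2],None,fx=f,fy=f,interpolation=cv2.INTER_CUBIC)
save("w4",np.vstack([np.hstack([k(S,384,235,80,60,5),k(D,244,235,80,60,5)]),k(w,320,240,200,75,4)]))
```

```text
6.9 [-0.43774692  0.3030206  -1.22736727] [-0.005316    0.02241337 -0.03197767] (array([[ 9.89804664e-01, -1.42425113e-01,  1.34680151e-03],
       [-1.42425668e-01, -9.89805447e-01,  3.25341855e-04],
       [ 1.28673462e-03, -5.13843991e-04, -9.99999040e-01]]), array([588.54787267, 263.47550459, 171.73330843]))
```

View pics/w4.png

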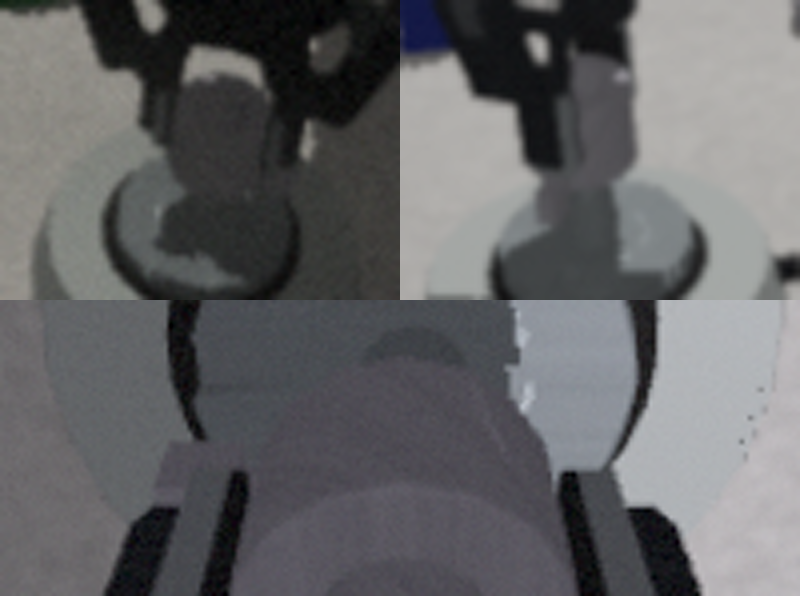

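The wrist view shows the tab just left of the finger at crop (170,470), hanging over the flange, with the post top under the hub at (415,345). I'll check the tab's angle in the hand from depth.

Run:
```python
from h import *
import pickle
c,T,S,D=pickle.load(open("w4.pkl","rb")); Rt,p=T; M=np.array(c["mount"])
g=np.array([[u,w] for w in range(400) for u in range(640)])
o,v=rays(c,g,T); P=o+v*(c["depth"].ravel()/(v@(Rt@M[:3,2])))[:,None]; Q=(P-p)@Rt
ok=c["depth"].ravel()>0
m=ok&(Q[:,1]<-22)&(Q[:,1]>-40)&(abs(Q[:,0])<12)&(Q[:,2]>72)&(Q[:,2]<92)
print(m.sum())
for y in range(-36,-22,2):
    k=m&(abs(Q[:,1]-y)<1); 
    if k.sum(): print(y,k.sum(),np.percentile(Q[k],[2,50,98],axis=0).round(1)[:,[0,2]].tolist())
d=P[:,:2]-[588.7,262.4]
k=ok&(P[:,2]>48.5)&(P[:,2]<54)&(np.hypot(*d.T)<45); cc=cv2.minEnclosingCircle(P[k][:,:2].astype(np.float32)); print(cc, np.median(P[k,2]))
s=sense(); print(s["eef_pos"],s["time_s"])
```

```text
220
-34 47 [[0.4, 75.1], [3.4, 80.0], [4.1, 88.8]]
-32 57 [[0.6, 75.3], [3.3, 79.8], [4.3, 89.5]]
-30 42 [[1.9, 74.8], [3.6, 82.4], [4.3, 89.1]]
-28 23 [[3.0, 81.2], [3.6, 84.8], [4.2, 89.3]]
-26 27 [[3.0, 81.1], [3.6, 84.7], [4.5, 89.5]]
-24 22 [[1.9, 81.3], [3.5, 84.8], [4.2, 89.1]]
((589.1732788085938, 262.0516052246094), 38.13608932495117) 51.565040809579145
[588.43354596 263.47450465 171.40773868] 7.05
```

The tab's side face lies 3.5 to 4 mm from the tool's y line along its whole length, so the tab is aligned with the tool at 81.8°, against 81.7° for the keyway. I'm correcting 1.3 mm sideways and descending over the post.

{"api": "step_arm", "payload": {
  "plan": [
    {"offset":[0.03,0.13,0.3],"rot":[0,0,0],"gripper":3},
    {"offset":[0.03,0.13,0.7],"rot":[0,0,0],"gripper":3},
    {"offset":[0.03,0.13,1.1],"rot":[0,0,0],"gripper":3},
    {"offset":[0.03,0.13,1.5],"rot":[0,0,0],"gripper":3},
    {"offset":[0.03,0.13,1.9],"rot":[0,0,0],"gripper":3},
    {"offset":[0.03,0.13,2.2],"rot":[0,0,0],"gripper":3},
    {"offset":[0.03,0.13,2.5],"rot":[0,0,0],"gripper":3},
    {"offset":[0.03,0.13,2.5],"rot":[0,0,0],"gripper":3},
    {"offset":[0.03,0.13,2.5],"rot":[0,0,0],"gripper":3}
  ]
}}

```text
time_s: 7.95
eef_pos: [588.5, 262.1, 146.0]
ee_rot: [-0.0, 0.997, -0.071, 0.0]
force: [-0.1, -0.2, -1.6]
grip_width: 0.469
grip_force: 41.1
```

{"api": "step_arm", "payload": {
  "plan": [
    {"offset":[0,0,0.2],"rot":[0,0,0],"gripper":3},
    {"offset":[0,0,0.35],"rot":[0,0,0],"gripper":3},
    {"offset":[0,0,0.45],"rot":[0,0,0],"gripper":3},
    {"offset":[0,0,0.55],"rot":[0,0,0],"gripper":3},
    {"offset":[0,0,0.6],"rot":[0,0,0],"gripper":3},
    {"offset":[0,0,0.6],"rot":[0,0,0],"gripper":3}
  ]
}}

```text
time_s: 8.55
eef_pos: [588.4, 262.1, 139.8]
ee_rot: [0.0, 0.997, -0.071, -0.0]
force: [0.6, 0.8, -0.7]
grip_width: 0.473
grip_force: 41.1
```

No contact 2 mm below the point where a misaligned tab would have touched, so the tab is entering the keyway. About 5 mm remain, which I'll take slowly.

{"api": "step_arm", "payload": {
  "plan": [
    {"offset":[0,0,0.1],"rot":[0,0,0],"gripper":3},
    {"offset":[0,0,0.2],"rot":[0,0,0],"gripper":3},
    {"offset":[0,0,0.3],"rot":[0,0,0],"gripper":3},
    {"offset":[0,0,0.35],"rot":[0,0,0],"gripper":3},
    {"offset":[0,0,0.4],"rot":[0,0,0],"gripper":3},
    {"offset":[0,0,0.4],"rot":[0,0,0],"gripper":3}
  ]
}}

```text
time_s: 9.15
eef_pos: [588.4, 262.1, 135.8]
ee_rot: [0.0, 0.997, -0.071, -0.0]
force: [0.3, -0.0, -2.2]
grip_width: 0.471
grip_force: 41.1
```

{"api": "step_arm", "payload": {
  "plan": [
    {"offset":[0,0,0.05],"rot":[0,0,0],"gripper":3},
    {"offset":[0,0,0.08],"rot":[0,0,0],"gripper":3},
    {"offset":[0,0,0.08],"rot":[0,0,0],"gripper":3},
    {"offset":[0,0,0.08],"rot":[0,0,0],"gripper":3}
  ]
}}

```text
time_s: 9.55
eef_pos: [588.4, 262.1, 135.1]
ee_rot: [0.0, 0.997, -0.071, 0.0]
force: [-0.7, -0.3, -1.9]
grip_width: 0.474
grip_force: 41.1
```

{"api": "step_arm", "payload": {
  "plan": [
    {"offset":[0,0,0.04],"rot":[0,0,0],"gripper":3},
    {"offset":[0,0,0.08],"rot":[0,0,0],"gripper":3},
    {"offset":[0,0,0.08],"rot":[0,0,0],"gripper":3},
    {"offset":[0,0,0.08],"rot":[0,0,0],"gripper":3}
  ]
}}

```text
time_s: 9.95
eef_pos: [588.5, 262.1, 134.3]
ee_rot: [-0.0, 0.997, -0.071, 0.0]
force: [0.9, 0.4, -1.2]
grip_width: 0.47
grip_force: 41.2
```

{"api": "step_arm", "payload": {
  "plan": [
    {"offset":[0,0,0.03],"rot":[0,0,0],"gripper":3},
    {"offset":[0,0,0.06],"rot":[0,0,0],"gripper":3},
    {"offset":[0,0,0.06],"rot":[0,0,0],"gripper":3},
    {"offset":[0,0,0.06],"rot":[0,0,0],"gripper":3}
  ]
}}

```text
time_s: 10.35
eef_pos: [588.5, 262.1, 134.3]
ee_rot: [-0.0, 0.997, -0.071, 0.0]
force: [-3.1, -1.7, 5.5]
grip_width: 0.477
grip_force: 41.9
```

Contact is about 7 N at TCP z 134.3, against 134.7 predicted for fully home, so the hub is seated. I'm releasing it gently and retreating straight up.

{"api": "step_arm", "payload": {
  "plan": [
    {"offset":[0,0,-0.04],"rot":[0,0,0],"gripper":3.8},
    {"offset":[0,0,-0.04],"rot":[0,0,0],"gripper":4.3},
    {"offset":[0,0,-0.04],"rot":[0,0,0],"gripper":5},
    {"offset":[0,0,-0.04],"rot":[0,0,0],"gripper":6.5},
    {"offset":[0,0,-0.04],"rot":[0,0,0],"gripper":6.5},
    {"offset":[0,0,-0.04],"rot":[0,0,0],"gripper":6.5}
  ],
  "squeeze": 20
}}

```text
time_s: 10.95
eef_pos: [588.5, 262.1, 134.0]
ee_rot: [-0.0, 0.997, -0.071, 0.0]
force: [1.0, 0.8, 0.5]
grip_width: 0.764
grip_force: 0.0
```

{"api": "step_arm", "payload": {
  "plan": [
    {"offset":[0,0,-1],"rot":[0,0,0],"gripper":6.5},
    {"offset":[0,0,-3],"rot":[0,0,0],"gripper":6.5},
    {"offset":[0,0,-6],"rot":[0,0,0],"gripper":6.5},
    {"offset":[0,0,-9],"rot":[0,0,0],"gripper":6.5},
    {"offset":[-2,0,-11],"rot":[0,0,0],"gripper":6.5},
    {"offset":[-4,0,-12],"rot":[0,0,0],"gripper":6.5},
    {"offset":[-4,0,-12],"rot":[0,0,0],"gripper":6.5},
    {"offset":[-4,0,-12],"rot":[0,0,0],"gripper":6.5},
    {"offset":[-4,0,-12],"rot":[0,0,0],"gripper":6.5}
  ]
}}

```text
time_s: 11.85
eef_pos: [549.3, 267.6, 253.6]
ee_rot: [0.0, 0.997, -0.072, -0.0]
force: [-0.3, -0.1, -0.6]
grip_width: 0.756
grip_force: 0.0
```

Run:
```python
from h import *
s=sense(); T=tool(s); c=capture("wrist"); Rt,p=T; M=np.array(c["mount"]); print(s["time_s"],p,s["force"])
g=np.array([[u,w] for w in range(400) for u in range(640)])
o,v=rays(c,g,T); P=o+v*(c["depth"].ravel()/(v@(Rt@M[:3,2])))[:,None]
ok=c["depth"].ravel()>0; r=np.hypot(P[:,0]-589,P[:,1]-262.3)
k=ok&(r<26)&(r>6)&(P[:,2]>84); print(k.sum(),cv2.minEnclosingCircle(P[k][:,:2].astype(np.float32)),np.median(P[k,2]))
A=P[k&(abs(P[:,2]-np.median(P[k,2]))<1.5)]; print(np.linalg.lstsq(np.c_[A[:,:2]-[589,262],np.ones(len(A))],A[:,2],rcond=None)[0])
k=ok&(r<45)&(abs(P[:,2]-52)<3.5); print(cv2.minEnclosingCircle(P[k][:,:2].astype(np.float32)),np.median(P[k,2]))
S=capture("scene"); a=cv2.resize(S["color"][150:330,150:450],(600,360)); save("fin",np.hstack([a[:, :],cv2.resize(c["color"][60:240,230:330+0],(200,360))]))
```

```text
11.85 [549.26736071 267.55514657 253.59748364] [-0.28097836 -0.08255695 -0.62137633]
3038 ((585.5546264648438, 262.62664794921875), 23.54735565185547) 88.3891820278417
[ 3.00522332e-03 -7.32763094e-04  8.77120555e+01]
((588.7805786132812, 262.3606872558594), 38.28093338012695) 51.56373823532863
```

View pics/fin.png

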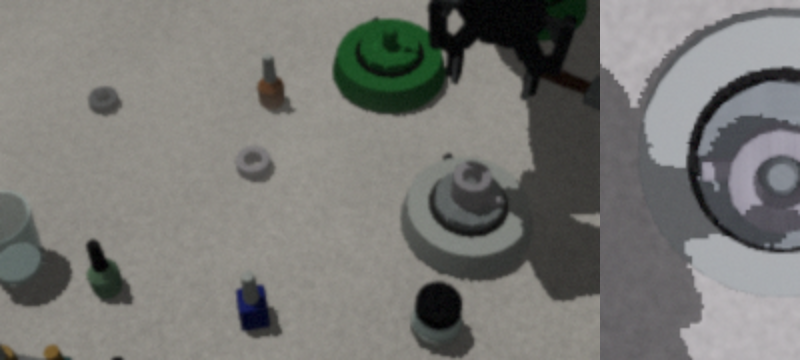

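The final view shows the hub on the spindle at (470,185), its tab in the keyway and the bench otherwise undisturbed. The hub's top is 36.1 mm above the flange and level, so it is fully home.

```bash
python3 -c "
from rig import *
print(finish_job())"
```

```text
the job is handed in; nothing more can be done
None
```

The keyed hub is fully home on the white turntable's spindle, tab in the keyway and level; it was set down at about 7 N and let go, nothing else was disturbed, and the job was handed in at about 12 s (no verdict returned).

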